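# Stack the blue tote on the vial tote without nesting it

## Robot

A 7-joint arm with a two-finger parallel gripper is mounted at the origin on a cart in front of the work surface, level with it; the furniture and walls round the work are solid. World frame = base frame: x ahead of the robot, y to its left, z up, the work surface at z = 0. Lengths are in m, angles in rad, forces in N, time in s.
With the tool pointing down it reaches from about 0.4 to 0.85 m from the base axis. Payload 10.4 kg.
Tool frame: the origin (TCP) lies midway between the tips of the shut fingers; the grasp point (between the pads) lies 19 mm behind it; z points along the fingers, y is the line along which they close (so a half turn about z gives the same grasp; the last joint's range is limited). The gripper opens to 87 mm and grips with 3 to 60 N. Pads are 19 mm wide; open, the fingers measure 117 mm over their backs; the gripper's body (75 mm by 190 mm) begins 51 mm behind the grasp point.
Start: joints at [-1.289, 0.332, -0.065, 1.46, 0.022, 1.35, -0.088], TCP at [0.188, 0.596, 0.223] pointing down, gripper open.
Joint ranges: [-2.6, 2.6], [-0.5, 2.12], [-1.47, 1.34], [0.16, 2.42], [-1.27, 4.41], [0.06, 2.06], [-2.6, 2.6]. Speed limits (rad/s): [2.22, 2.22, 2.79, 2.79, 3.14, 3.14, 3.14].

## Interface

Orientations are given as a unit quaternion [x, y, z, w].
In Python, from bench import sensors, eyes, order gives the robot as it stands.
- The arm moves only by the tool arm_command, never from a script. Its argument "steps" is a list of rows, each an object with "rot": the turn, a rotation vector about the world's x, y, z in degrees, a list of three; "slide": the shift along the world's x, y, z in m, a list of three; "grip": the opening, from 0 (shut) to 1 (fully open). A call has exactly 8 rows; each row shifts and turns the commanded pose from where the row before left it; what a row does not reach is not made up. A row lasts 1/8 s, in which the tool goes at most 62.5 mm and 10.7 degrees, less where a joint would pass 70% of its speed; a pose out of reach is approached as far as the arm can. A call with a gripper value outside its range is refused whole. The fingers move at their own pace and stop on an object; "newtons" is the grip in N (left out, the last holds). Time passes only in rows, so rows that do not move let the fingers close, or fill a call up. It gives the time, the measured TCP pose, the force, the opening and the grip force at its end, in the units of the state.
- sensors.read_state(): the state, without advancing time (a new reading comes with each control period).
- eyes.camera(name): name is "scene" or "top"; returns a dict with "pixels" (420x560x3 uint8, red, green, blue), "intrinsics" (3x3 intrinsics, pixels), "pose" (4x4, takes a point from camera to world coordinates). Camera axes: x right, y down, z forward; pixel columns grow to the right and rows downward; lengths in m; the calibration is good to about 2 mm. A picture is of the moment at which its call begins. There is no depth.
- order.close_job(): hands the job in; it is judged then, once.
Trained networks look in a picture, given as the dict that the camera call returned (one of the last four; its "shot" number tells which), for a name from the list of things; names that differ only in an ending like _2 or _b are one class to them, and where a whole thing is asked for, a point or a joint stands for the part that bears it (a point fixed in the world has none). Each returns a list of dicts, best first, with "conf" (0 to 1); they miss things now and then, are a little off and sometimes report something else, mostly with a low value. They report only what shows in the picture. A call takes as long as a camera call. They do not tell look-alikes from the thing itself.
- eyes.look_for(name, picture): "bbox" ([left, top, right, bottom] in pixels, round what is visible of it).
The state is a dict: "time": time; "joint_positions": joint angles; "joint_vel": joint speeds; "joint_torque": joint torques, N m; "ee_pos": TCP position; "eef_rot": TCP orientation; "ft_force": force on the tool from outside, world axes, zero at the start; "torque": the same for the moment, N m; "width": finger opening in m; "grip_force": force on a finger pad.
Only numpy, scipy, OpenCV 4.12 (cv2) and the standard library are available. Lean on these libraries where they do the work, as an engineer would, in place of code of your own. Each camera call takes 0.05 s, during which the arm holds its last target. There are 200 camera calls.

## Task

Put the empty blue stack-nest tote on top of the dark grey tote that holds the two vials, with its yellow end over the grey tote's plain end, so that it stands level on the grey tote's inner supports instead of nesting down onto the vials. Set it down rather than dropping it, do not press on or upset the vials, leave the green tote alone and the grey tote where it stands.

Things in the scene. Friction and masses are not known exactly. Their poses are not given: they have to be found in the camera images.
- blue_tote: Empty blue plastic stack-nest tote to move, 0.16 kg, 160 long x 60 wide x 75 mm high. The top 20 mm of its walls is upright (60 mm wide outside, grip there across the width); below they taper to a 40 mm wide foot. Starts roughly crosswise to the grey tote. Origin: underside, middle of the 160 x 60 outline; z up; x along its length from the yellow-rimmed end (-x) to the plain end with a white card (+x).
- blue_tote_yellow_end (a point): Middle of the blue tote's yellow rim, at its (-80, 0, 75) mm. Its floor is flat at x -39 to 0 and 32 to 68 mm; between lies a hollow cross ridge, open from below; the yellow end overhangs. Facing the same way, ridge slips over ridge and totes nest.
- vial_tote: Dark grey tote holding two vials, 0.5 kg, same shape, one yellow end. Inside, its yellow end ledge (x -80 to -46 mm) and ridge top (x 7 to 25 mm), 66 mm above its underside, carry a tote turned end for end, with 9 mm play lengthwise, 7 mm sideways. Origin: underside, middle of the 160 x 60 outline; z up; x along its length from the yellow-rimmed end (-x) to the plain end with a white card (+x).
- green_tote: Green tote, empty, same shape; a bystander; it and the blue one may have swapped places. Origin: underside, middle of the 160 x 60 outline; z up; x along its length from the yellow-rimmed end (-x) to the plain end with a white card (+x).
- vial_a: Injection vial, about 25 mm across and 52 mm tall, a pink cap and band, standing in the grey tote (its top 55 mm above the tote's underside). Origin: centre of its underside.
- vial_b: Injection vial, about 25 mm across and 50 mm tall, a grey cap and band, standing in the grey tote (its top 53 mm above the tote's underside). Origin: centre of its underside.
There are look-alikes about, which are no part of the job. Leave any red look-alike of the vial_tote alone.

How it is judged:
By the outcome, as a careful person would: the job done as asked, in the order asked, and still so for the second after the job is handed in, with the robot touching nothing.
It also fails if it takes over 32 s, if anything falls off the work surface, if the arm or the gripper's body presses on something with over 40 N, if the wrist force passes 120 N, or if a joint passes its speed limit or range.

## Working session

There is one attempt and no reset: what is moved stays moved. The work goes in short steps, Python scripts to look and compute and a tool call to move; the robot and the scene stay as the last step left them, time stands still between calls to the robot, and variables do not carry over. Pictures are saved under pics/ and viewed, at most 10 in all, crops included, and the job is handed in when it is done.

Besides the shell and the picture viewer there is one more tool, called after ">>>" by a JSON object that holds its "fn" and its "kwargs", one argument or row to a line. arm_command: Moves the arm, as the interface text tells. Its arguments: {"type":"object","properties":{"steps":{"type":"array","items":{"type":"object","properties":{"rot":{"type":"array","items":{"type":"number"}},"slide":{"type":"array","items":{"type":"number"}},"grip":{"type":"number"}}}},"newtons":{"type":"number"}},"required":["steps"]}

```bash
mkdir -p pics
cat > h.py <<'E'
import numpy as np, cv2
from bench import sensors, eyes, order
def shot(n,f=None):
    p=eyes.camera(n)
    if f: cv2.imwrite('pics/'+f,p['pixels'][:,:,::-1])
    return p
def ray(p,uv,z):
    K=np.array(p['intrinsics']);T=np.array(p['pose'])
    d=T[:3,:3]@np.linalg.solve(K,[uv[0],uv[1],1]);o=T[:3,3]
    return o+d*(z-o[2])/d[2]
def proj(p,X):
    K=np.array(p['intrinsics']);T=np.array(p['pose'])
    c=(np.atleast_2d(X)-T[:3,3])@T[:3,:3]; q=c@K.T
    return q[:,:2]/q[:,2:]
E
python3 - <<'E'
from h import *
for n in('top','scene'):
    p=shot(n,n+'1.png'); print(n,np.round(p['pose'],3).tolist(),np.round(p['intrinsics'],1).tolist())
    for k in('blue_tote','vial_tote','vial_a','blue_tote_yellow_end'):
        print(k,[(np.round(d['bbox']).tolist(),round(d['conf'],2)) for d in eyes.look_for(k,p)])
s=sensors.read_state();print(s['time'],s['ee_pos'],s['eef_rot'],s['width'])
E
```

```text
top [[-0.015, -0.988, 0.157, 0.306], [-1.0, 0.013, -0.015, -0.123], [0.013, -0.157, -0.988, 1.323], [0.0, 0.0, 0.0, 1.0]] [[426.8, 0.0, 282.3], [0.0, 426.8, 209.8], [0.0, 0.0, 1.0]]
blue_tote [([220.0, 181.0, 275.0, 222.0], 0.79)]
vial_tote [([379.0, 187.0, 423.0, 246.0], 0.63), ([332.0, 196.0, 360.0, 248.0], 0.57), ([123.0, 200.0, 182.0, 234.0], 0.29)]
vial_a [([338.0, 223.0, 349.0, 236.0], 0.42), ([338.0, 205.0, 347.0, 210.0], 0.4)]
blue_tote_yellow_end [([221.0, 179.0, 273.0, 220.0], 0.63)]
scene [[0.775, -0.462, 0.431, 0.067], [-0.631, -0.587, 0.507, -0.677], [0.018, -0.665, -0.747, 0.838], [0.0, 0.0, 0.0, 1.0]] [[426.5, 0.0, 280.1], [0.0, 426.5, 211.2], [0.0, 0.0, 1.0]]
blue_tote [([224.0, 162.0, 293.0, 204.0], 0.77)]
vial_tote [([348.0, 282.0, 409.0, 364.0], 0.96), ([277.0, 238.0, 354.0, 300.0], 0.62)]
vial_a []
blue_tote_yellow_end [([224.0, 166.0, 293.0, 206.0], 0.78)]
0.5 [0.18754351 0.59619484 0.22252692] [ 1.51812046e-01  9.88409380e-01 -9.95367122e-06 -1.79468471e-05] 0.08692663351953601
```

View pics/top1.png

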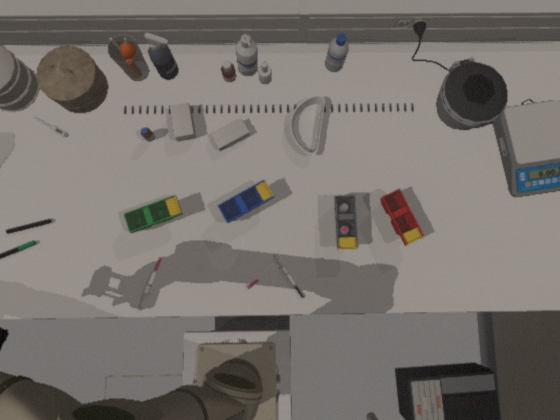

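View pics/scene1.png

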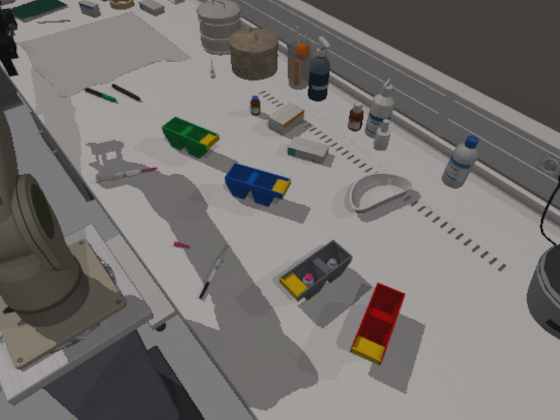

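The blue tote is at about (246,202) in the top view, yellow end at (264,191). The grey tote with its vials is at (346,222), yellow end at (347,243). The red and green ones are bystanders. Next I fit silhouettes in both views.

```bash
cat >> h.py <<'E'
from scipy.optimize import minimize
V=np.array([[x,s*y,z] for s in(-1,1) for x,y,z in[(-39,20,0),(68,20,0),(-80,30,75),(80,30,75),(80,30,55),(-80,30,66)]])/1e3
def mask(p,kind,c,r=60):
    im=p['pixels'];h=cv2.cvtColor(im,cv2.COLOR_RGB2HSV).astype(int)
    yel=(h[...,0]>18)&(h[...,0]<34)&(h[...,1]>140)
    body=(h[...,0]>105)&(h[...,0]<130)&(h[...,1]>120) if kind=='blue' else (h[...,2]<92)
    m=(yel|body); w=np.zeros_like(m);c=np.round(c).astype(int);w[c[1]-r:c[1]+r,c[0]-r:c[0]+r]=1
    m=(m&w).astype(np.uint8); m=cv2.morphologyEx(m,cv2.MORPH_CLOSE,np.ones((5,5)))
    n,l,s,ce=cv2.connectedComponentsWithStats(m)
    i=1+np.argmax(s[1:,4]); return cv2.morphologyEx((l==i).astype(np.uint8),cv2.MORPH_OPEN,np.ones((3,3)))
def world(g,P=V):
    x,y,t=g[:3];c,s=np.cos(t),np.sin(t)
    z=g[3] if len(g)>3 else 0
    return P@np.array([[c,-s,0],[s,c,0],[0,0,1]]).T+[x,y,z]
def fit(ps,ms,g0):
    def cost(g):
        e=0
        for p,m in zip(ps,ms):
            q=cv2.convexHull(proj(p,world(g)).astype(np.float32))
            a=np.zeros(m.shape,np.uint8);cv2.fillConvexPoly(a,np.round(q*256).astype(np.int32),255,cv2.LINE_AA,8)
            a=a/255.; e+=np.abs(a-m).sum()/m.sum()
        return e
    st=np.array([.01,.01,.08])
    best=None;g=np.array(g0,float)
    for k in range(3):
        sx=np.vstack([g]+[g+st*e for e in np.eye(3)])
        r=minimize(cost,g,method='Nelder-Mead',options=dict(initial_simplex=sx,xatol=1e-4,fatol=1e-5));g=r.x
    return g,r.fun
E
python3 - <<'E'
from h import *
ps=[shot('top'),shot('scene')]
pix={'blue':[(246,202),(258,184),(264,191)],'grey':[(346,222),(316,271),(347,243)]}
out=[]
for k,(a,b,ye) in pix.items():
    c=ray(ps[0],a,.06);y=ray(ps[0],ye,.075);d=c-y
    g0=[c[0],c[1],np.arctan2(d[1],d[0])]
    ms=[mask(ps[0],k,a,38),mask(ps[1],k,b,48)]
    for nm,P,M in(('both',ps,ms),('top',ps[:1],ms[:1]),('scene',ps[1:],ms[1:])):
        g,f=fit(P,M,g0);print(k,nm,np.round(g[:2],4),np.degrees(g[2]).round(1),round(f,3))
        if nm=='both':G=g
    row=[]
    for p,m,cc in zip(ps,ms,(a,b)):
        im=p['pixels'][:,:,::-1].copy();x,y=cc
        im=cv2.resize(im[y-48:y+48,x-48:x+48],None,fx=4,fy=4)
        q=(proj(p,world(G))-[x-48,y-48]+.5)*4
        cv2.polylines(im,[cv2.convexHull(q.astype(np.int32))],1,(0,0,255),1)
        cs,_=cv2.findContours(m,0,1);cs=[((c-[x-48,y-48])*4+2).astype(np.int32) for c in cs];cv2.drawContours(im,cs,-1,(0,255,0),1)
        row.append(im[:,:])
    out.append(np.hstack(row))
cv2.imwrite('pics/fit.png',cv2.resize(np.vstack(out),(600,600)))
E
```

```text
blue both [ 0.5343 -0.0324] 116.8 1.823
blue top [ 0.5322 -0.0344] 127.4 1.655
blue scene [ 0.5342 -0.0322] 115.0 0.145
grey both [ 0.4661 -0.3306] 2.1 0.336
grey top [ 0.4677 -0.3305] -0.6 0.219
grey scene [ 0.4657 -0.3309] 2.3 0.112
```

View pics/fit.png

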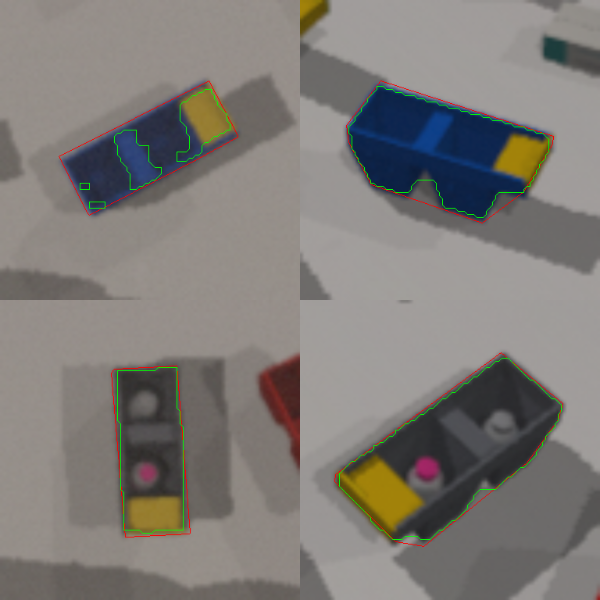

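The blue outline fits well, though its top-view mask is patchy. The grey fit is about 1 px off, so I refit using hulled masks.

```bash
cat >> h.py <<'E'
def mask2(p,kind,c,r):
    im=cv2.GaussianBlur(p['pixels'],(3,3),0).astype(int);R,G,B=im[...,0],im[...,1],im[...,2]
    m=((R-B)>45)|((B-R>18) if kind=='blue' else (R+G+B<285))
    w=np.zeros_like(m);c=np.round(c).astype(int);w[c[1]-r:c[1]+r,c[0]-r:c[0]+r]=1
    m=cv2.morphologyEx((m&w).astype(np.uint8),cv2.MORPH_CLOSE,np.ones((5,5)))
    n,l,s,ce=cv2.connectedComponentsWithStats(m);l=(l==1+np.argmax(s[1:,4])).astype(np.uint8)
    h=cv2.convexHull(cv2.findNonZero(l));o=np.zeros_like(l);cv2.fillConvexPoly(o,h,1);return o
E
python3 - <<'E'
from h import *
ps=[shot('top'),shot('scene')]
pix={'blue':[(246,202),(258,184),[.5343,-.0324,2.04]],'grey':[(346,222),(316,271),[.466,-.3306,.03]]}
for (x,y) in((346,200),(346,240),(325,225),(365,225),(338,222)):print((x,y),ps[0]['pixels'][y,x])
out=[]
for k,(a,b,g0) in pix.items():
    ms=[mask2(ps[0],k,a,38),mask2(ps[1],k,b,48)]
    for nm,P,M in(('both',ps,ms),('top',ps[:1],ms[:1]),('scene',ps[1:],ms[1:])):
        g,f=fit(P,M,g0);print(k,nm,np.round(g[:2],4),np.degrees(g[2]).round(1),round(f,3))
        if nm=='both':G=g
    row=[]
    for p,m,cc in zip(ps,ms,(a,b)):
        im=p['pixels'][:,:,::-1].copy();x,y=cc
        im=cv2.resize(im[y-38:y+38,x-38:x+38],None,fx=5,fy=5)
        q=(proj(p,world(G))-[x-38,y-38]+.5)*5
        cv2.polylines(im,[cv2.convexHull(q.astype(np.int32))],1,(0,0,255),1)
        cs,_=cv2.findContours(m,0,1);cs=[((c-[x-38,y-38])*5+2).astype(np.int32) for c in cs];cv2.drawContours(im,cs,-1,(0,255,0),1)
        row.append(im)
    out.append(np.hstack(row))
cv2.imwrite('pics/fit2.png',cv2.resize(np.vstack(out),(600,600)))
from scipy.spatial.transform import Rotation as Ro
print(Ro.from_quat(sensors.read_state()['eef_rot']).as_matrix().round(3))
E
```

```text
(346, 200) [54 50 49]
(346, 240) [151 124  46]
(325, 225) [127 121 115]
(365, 225) [102  97  92]
(338, 222) [55 51 51]
blue both [ 0.5341 -0.0326] 118.8 0.107
blue top [ 0.5336 -0.0332] 118.8 0.065
blue scene [ 0.5347 -0.032 ] 118.7 0.035
grey both [ 0.4665 -0.3312] 1.2 0.103
grey top [ 0.4685 -0.3312] 1.1 0.06
grey scene [ 0.465  -0.3312] 1.1 0.027
[[-0.954  0.3    0.   ]
 [ 0.3    0.954  0.   ]
 [ 0.     0.    -1.   ]]
```

View pics/fit2.png

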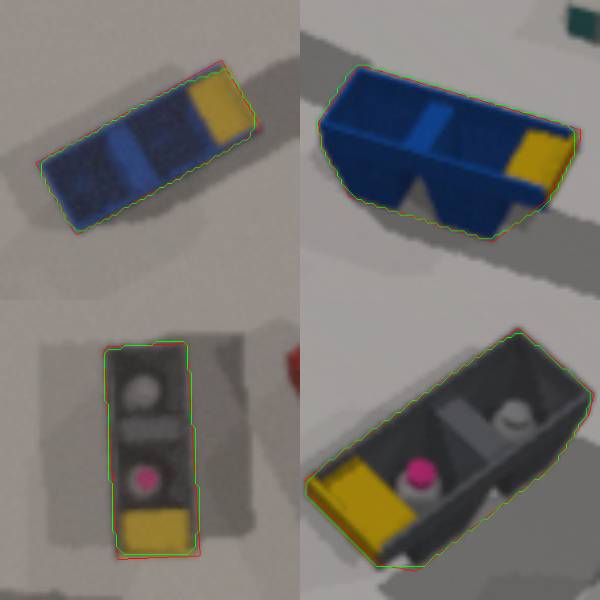

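Both outlines now agree closely: blue at (0.534, -0.0325) with yaw 118.8°, grey at (0.4665, -0.331) with yaw 1.1°. Moving above the blue tote, turning the tool by -43.7°.

>>> {"fn": "arm_command", "kwargs": {
  "newtons": 15,
  "steps": [
    {"slide": [0.0216, -0.0393, 0], "rot": [0, 0, -2.73], "grip": 1},
    {"slide": [0.0216, -0.0393, 0], "rot": [0, 0, -2.73], "grip": 1},
    {"slide": [0.0216, -0.0393, 0], "rot": [0, 0, -2.73], "grip": 1},
    {"slide": [0.0216, -0.0393, 0], "rot": [0, 0, -2.73], "grip": 1},
    {"slide": [0.0216, -0.0393, 0], "rot": [0, 0, -2.73], "grip": 1},
    {"slide": [0.0216, -0.0393, 0], "rot": [0, 0, -2.73], "grip": 1},
    {"slide": [0.0216, -0.0393, 0], "rot": [0, 0, -2.73], "grip": 1},
    {"slide": [0.0216, -0.0393, 0], "rot": [0, 0, -2.73], "grip": 1}
  ]
}}

```text
time: 1.7
ee_pos: [0.361, 0.2805, 0.2228]
eef_rot: [0.337, 0.942, 0.0, 0.0]
ft_force: [0.8, -0.5, 0.6]
width: 0.0869
grip_force: 0.0
```

>>> {"fn": "arm_command", "kwargs": {
  "steps": [
    {"slide": [0.0216, -0.0393, 0], "rot": [0, 0, -2.73], "grip": 1},
    {"slide": [0.0216, -0.0393, 0], "rot": [0, 0, -2.73], "grip": 1},
    {"slide": [0.0216, -0.0393, 0], "rot": [0, 0, -2.73], "grip": 1},
    {"slide": [0.0216, -0.0393, 0], "rot": [0, 0, -2.73], "grip": 1},
    {"slide": [0.0216, -0.0393, 0], "rot": [0, 0, -2.73], "grip": 1},
    {"slide": [0.0216, -0.0393, 0], "rot": [0, 0, -2.73], "grip": 1},
    {"slide": [0.0216, -0.0393, 0], "rot": [0, 0, -2.73], "grip": 1},
    {"slide": [0.0216, -0.0393, 0], "rot": [0, 0, -2.73], "grip": 1}
  ]
}}

```text
time: 2.7
ee_pos: [0.5338, -0.0338, 0.2229]
eef_rot: [0.509, 0.861, 0.0, 0.0]
ft_force: [-0.6, -0.1, 0.3]
width: 0.0871
grip_force: 0.0
```

>>> {"fn": "arm_command", "kwargs": {
  "steps": [
    {"slide": [0, 0.001, -0.03], "grip": 1},
    {"slide": [0, 0, -0.03], "grip": 1},
    {"slide": [0, 0, -0.03], "grip": 1},
    {"slide": [0, 0, -0.025], "grip": 1},
    {"slide": [0, 0, -0.02], "grip": 1},
    {"slide": [0, 0, -0.02], "grip": 1},
    {"slide": [0, 0, -0.015], "grip": 1},
    {"slide": [0, 0, -0.006], "grip": 1}
  ]
}}

```text
schema error: expected keys rot, slide, grip
```

>>> {"fn": "arm_command", "kwargs": {
  "newtons": 15,
  "steps": [
    {"grip": 0.6},
    {"grip": 0.6},
    {"grip": 0.6},
    {"grip": 0.6},
    {"grip": 0.6},
    {"grip": 0.6},
    {"grip": 0.6},
    {"grip": 0.6}
  ]
}}

```text
schema error: expected keys rot, slide, grip
```

>>> {"fn": "arm_command", "kwargs": {
  "steps": [
    {"rot": [0, 0, 0], "slide": [0, 0.001, -0.03], "grip": 1},
    {"rot": [0, 0, 0], "slide": [0, 0, -0.03], "grip": 1},
    {"rot": [0, 0, 0], "slide": [0, 0, -0.03], "grip": 1},
    {"rot": [0, 0, 0], "slide": [0, 0, -0.025], "grip": 1},
    {"rot": [0, 0, 0], "slide": [0, 0, -0.02], "grip": 1},
    {"rot": [0, 0, 0], "slide": [0, 0, -0.02], "grip": 1},
    {"rot": [0, 0, 0], "slide": [0, 0, -0.015], "grip": 1},
    {"rot": [0, 0, 0], "slide": [0, 0, -0.006], "grip": 1}
  ]
}}

```text
time: 3.7
ee_pos: [0.5328, -0.0315, 0.0459]
eef_rot: [0.509, 0.861, -0.0, -0.0]
ft_force: [-0.1, 0.8, -0.9]
width: 0.0868
grip_force: 0.0
```

>>> {"fn": "arm_command", "kwargs": {
  "newtons": 15,
  "steps": [
    {"rot": [0, 0, 0], "slide": [0, 0, 0], "grip": 1},
    {"rot": [0, 0, 0], "slide": [0, 0, 0], "grip": 0.5},
    {"rot": [0, 0, 0], "slide": [0, 0, 0], "grip": 0.5},
    {"rot": [0, 0, 0], "slide": [0, 0, 0], "grip": 0.5},
    {"rot": [0, 0, 0], "slide": [0, 0, 0], "grip": 0.5},
    {"rot": [0, 0, 0], "slide": [0, 0, 0], "grip": 0.5},
    {"rot": [0, 0, 0], "slide": [0, 0, 0], "grip": 0.5},
    {"rot": [0, 0, 0], "slide": [0, 0, 0], "grip": 0.5}
  ]
}}

```text
time: 4.7
ee_pos: [0.5333, -0.0315, 0.0468]
eef_rot: [0.509, 0.861, 0.0, 0.0]
ft_force: [-0.5, 0.7, 4.8]
width: 0.0599
grip_force: 15.0
```

>>> {"fn": "arm_command", "kwargs": {
  "steps": [
    {"rot": [0, 0, 0], "slide": [0, 0, 0.005], "grip": 0.5},
    {"rot": [0, 0, 0], "slide": [0, 0, 0.01], "grip": 0.5},
    {"rot": [0, 0, 0], "slide": [0, 0, 0.02], "grip": 0.5},
    {"rot": [0, 0, 0], "slide": [0, 0, 0.02], "grip": 0.5},
    {"rot": [0, 0, 0], "slide": [0, 0, 0.02], "grip": 0.5},
    {"rot": [0, 0, 0], "slide": [0, 0, 0.02], "grip": 0.5},
    {"rot": [0, 0, 0], "slide": [0, 0, 0.015], "grip": 0.5},
    {"rot": [0, 0, 0], "slide": [0, 0, 0.01], "grip": 0.5}
  ]
}}

```text
time: 5.7
ee_pos: [0.5332, -0.0316, 0.1675]
eef_rot: [0.509, 0.861, 0.0, 0.0]
ft_force: [-0.2, 0.4, -1.7]
width: 0.0598
grip_force: 15.0
```

>>> {"fn": "arm_command", "kwargs": {
  "steps": [
    {"rot": [0, 0, 2.3], "slide": [-0.0028, -0.0125, 0], "grip": 0.5},
    {"rot": [0, 0, 4], "slide": [-0.0042, -0.0185, 0], "grip": 0.5},
    {"rot": [0, 0, 4], "slide": [-0.0042, -0.0185, 0], "grip": 0.5},
    {"rot": [0, 0, 4], "slide": [-0.0042, -0.0185, 0], "grip": 0.5},
    {"rot": [0, 0, 4], "slide": [-0.0042, -0.0185, 0], "grip": 0.5},
    {"rot": [0, 0, 4], "slide": [-0.0042, -0.0185, 0], "grip": 0.5},
    {"rot": [0, 0, 4], "slide": [-0.0042, -0.0185, 0], "grip": 0.5},
    {"rot": [0, 0, 4], "slide": [-0.0042, -0.0185, 0], "grip": 0.5}
  ]
}}

```text
time: 6.7
ee_pos: [0.5005, -0.1741, 0.1664]
eef_rot: [0.265, 0.964, -0.0, -0.0]
ft_force: [0.9, 0.5, -2.2]
width: 0.0601
grip_force: 15.0
```

>>> {"fn": "arm_command", "kwargs": {
  "steps": [
    {"rot": [0, 0, 4], "slide": [-0.0042, -0.0185, 0], "grip": 0.5},
    {"rot": [0, 0, 4], "slide": [-0.0042, -0.0185, 0], "grip": 0.5},
    {"rot": [0, 0, 4], "slide": [-0.0042, -0.0185, 0], "grip": 0.5},
    {"rot": [0, 0, 4], "slide": [-0.0042, -0.0185, 0], "grip": 0.5},
    {"rot": [0, 0, 4], "slide": [-0.0042, -0.0185, 0], "grip": 0.5},
    {"rot": [0, 0, 4], "slide": [-0.0042, -0.0185, 0], "grip": 0.5},
    {"rot": [0, 0, 4], "slide": [-0.0042, -0.0185, 0], "grip": 0.5},
    {"rot": [0, 0, 4], "slide": [-0.004, -0.028, 0], "grip": 0.5}
  ]
}}

```text
time: 7.7
ee_pos: [0.4675, -0.3309, 0.1664]
eef_rot: [-0.012, 1.0, 0.0, -0.0]
ft_force: [0.6, -0.2, -1.6]
width: 0.0597
grip_force: 15.0
```

Run:
```python
from h import *
p=shot('scene','lift.png');t=shot('top')
q=proj(p,[.4665,-.331,.15])[0].astype(int);q2=proj(t,[.4665,-.331,.15])[0].astype(int);print(q,q2)
f=lambda im,c:cv2.resize(im[c[1]-60:c[1]+60,c[0]-60:c[0]+60,::-1],(400,400),interpolation=2)
cv2.imwrite('pics/c3.png',np.hstack([f(p['pixels'],q),f(t['pixels'],q2)]))
s=sensors.read_state();print(s['ee_pos'],s['eef_rot'],s['width'],s['ft_force'],s['torque'],s['time'])
```

```text
[319 245] [350 218]
[ 0.46592224 -0.33411945  0.16652172] [-8.98679196e-03  9.99959212e-01 -7.04889003e-04 -5.61778235e-04] 0.05964235037932774 [-0.26615963  0.44599212 -1.50440161] [ 0.02619977  0.05377382 -0.01043116] 7.8
```

View pics/c3.png

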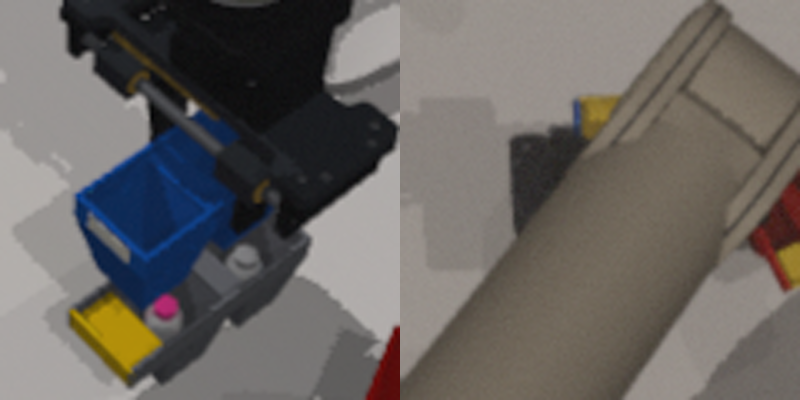

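The blue tote hangs level above the grey one, its white-card end over grey's yellow ledge and its yellow end over the plain end. Lowering to about 15 mm above the supports and checking there.

>>> {"fn": "arm_command", "kwargs": {
  "steps": [
    {"rot": [0, 0, 0], "slide": [0, 0, -0.008], "grip": 0.5},
    {"rot": [0, 0, 0], "slide": [0, 0, -0.01], "grip": 0.5},
    {"rot": [0, 0, 0], "slide": [0, 0, -0.01], "grip": 0.5},
    {"rot": [0, 0, 0], "slide": [0, 0, -0.008], "grip": 0.5},
    {"rot": [0, 0, 0], "slide": [0, 0, -0.003], "grip": 0.5},
    {"rot": [0, 0, 0], "slide": [0, 0, 0], "grip": 0.5},
    {"rot": [0, 0, 0], "slide": [0, 0, 0], "grip": 0.5},
    {"rot": [0, 0, 0], "slide": [0, 0, 0], "grip": 0.5}
  ]
}}

```text
time: 8.8
ee_pos: [0.4677, -0.3312, 0.1279]
eef_rot: [-0.01, 1.0, -0.0, 0.0]
ft_force: [0.1, -0.4, -1.8]
width: 0.0597
grip_force: 15.0
```

Run:
```python
from h import *
E=[]
for i in range(4):
    p=shot('scene');s=sensors.read_state();E.append(s['ee_pos'])
m=np.mean(E,0);print(np.round(E,4),m,s['eef_rot'])
P=np.array([[-80,-30,75],[80,-30,75],[80,30,75],[-80,30,75],[68,-20,0],[68,20,0]])/1e3
z=m[2]-.0468
q=proj(p,world([m[0],m[1],np.radians(181.1),z],P));g=proj(p,world([.4665,-.3312,np.radians(1.1),0],P[:4]))
x,y=316,245;im=cv2.resize(p['pixels'][y-50:y+50,x-60:x+60,::-1],None,fx=6,fy=6,interpolation=2)
o=np.array([x-60,y-50]);T=lambda q:((q-o+.5)*6).astype(np.int32)
cv2.polylines(im,[T(q[:4])],1,(0,255,255),1);cv2.polylines(im,[T(q[[4,5]])],0,(0,0,255),1);cv2.polylines(im,[T(g)],1,(0,255,0),1)
cv2.imwrite('pics/c4.png',im)
```

```text
[[ 0.4677 -0.3312  0.1278]
 [ 0.4676 -0.3312  0.1278]
 [ 0.4676 -0.3311  0.1277]
 [ 0.4676 -0.3311  0.1277]] [ 0.46763337 -0.3311426   0.12775223] [-1.00872905e-02  9.99949119e-01  3.17810897e-05  7.12377602e-05]
```

View pics/c4.png

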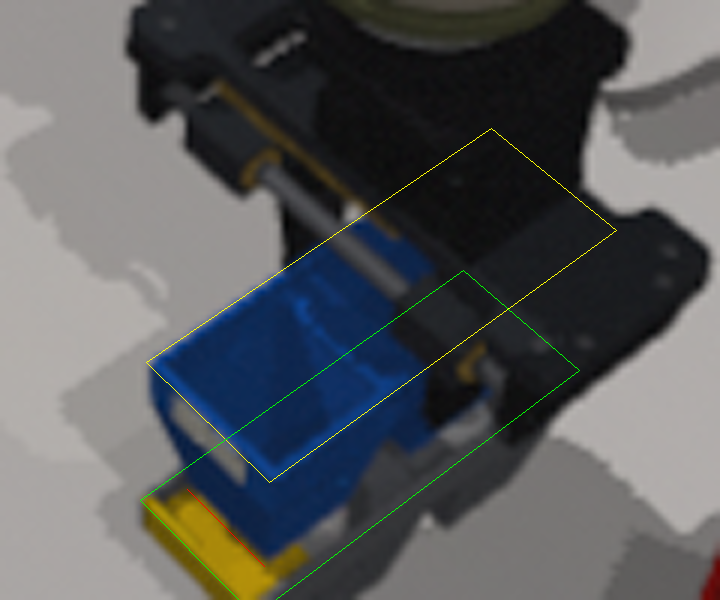

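The predicted outlines match the picture: rim corner at (148,362), foot edge over the ledge at (190,490)–(265,565). Setting down slowly.

>>> {"fn": "arm_command", "kwargs": {
  "steps": [
    {"rot": [0, 0, 0], "slide": [0, 0, -0.003], "grip": 0.5},
    {"rot": [0, 0, 0], "slide": [0, 0, -0.003], "grip": 0.5},
    {"rot": [0, 0, 0], "slide": [0, 0, -0.002], "grip": 0.5},
    {"rot": [0, 0, 0], "slide": [0, 0, -0.002], "grip": 0.5},
    {"rot": [0, 0, 0], "slide": [0, 0, -0.001], "grip": 0.5},
    {"rot": [0, 0, 0], "slide": [0, 0, -0.001], "grip": 0.5},
    {"rot": [0, 0, 0], "slide": [0, 0, -0.001], "grip": 0.5},
    {"rot": [0, 0, 0], "slide": [0, 0, 0], "grip": 0.5}
  ]
}}

```text
time: 10.0
ee_pos: [0.4675, -0.3311, 0.1145]
eef_rot: [-0.01, 1.0, 0.0, -0.0]
ft_force: [-0.4, -0.7, -2.0]
width: 0.0598
grip_force: 15.0
```

>>> {"fn": "arm_command", "kwargs": {
  "steps": [
    {"rot": [0, 0, 0], "slide": [0, 0, -0.0005], "grip": 0.5},
    {"rot": [0, 0, 0], "slide": [0, 0, 0], "grip": 0.5},
    {"rot": [0, 0, 0], "slide": [0, 0, -0.0005], "grip": 0.5},
    {"rot": [0, 0, 0], "slide": [0, 0, 0], "grip": 0.5},
    {"rot": [0, 0, 0], "slide": [0, 0, -0.0005], "grip": 0.5},
    {"rot": [0, 0, 0], "slide": [0, 0, 0], "grip": 0.5},
    {"rot": [0, 0, 0], "slide": [0, 0, 0], "grip": 0.5},
    {"rot": [0, 0, 0], "slide": [0, 0, 0], "grip": 0.5}
  ]
}}

```text
time: 11.0
ee_pos: [0.4676, -0.3311, 0.1131]
eef_rot: [-0.01, 1.0, 0.0, 0.0]
ft_force: [-0.5, 0.8, -2.3]
width: 0.0596
grip_force: 15.0
```

>>> {"fn": "arm_command", "kwargs": {
  "steps": [
    {"rot": [0, 0, 0], "slide": [0, 0, -0.0005], "grip": 0.5},
    {"rot": [0, 0, 0], "slide": [0, 0, 0], "grip": 0.5},
    {"rot": [0, 0, 0], "slide": [0, 0, -0.0005], "grip": 0.5},
    {"rot": [0, 0, 0], "slide": [0, 0, 0], "grip": 0.5},
    {"rot": [0, 0, 0], "slide": [0, 0, 0], "grip": 0.5},
    {"rot": [0, 0, 0], "slide": [0, 0, 0], "grip": 0.5},
    {"rot": [0, 0, 0], "slide": [0, 0, 0], "grip": 0.5},
    {"rot": [0, 0, 0], "slide": [0, 0, 0], "grip": 0.5}
  ]
}}

```text
time: 12.0
ee_pos: [0.4676, -0.3312, 0.1128]
eef_rot: [-0.01, 1.0, 0.0, 0.0]
ft_force: [-2.8, 2.2, 7.1]
width: 0.0598
grip_force: 15.0
```

Contact at the expected height. I ease off slightly and release slowly.

>>> {"fn": "arm_command", "kwargs": {
  "newtons": 4,
  "steps": [
    {"rot": [0, 0, 0], "slide": [0, 0, 0.0005], "grip": 0.5},
    {"rot": [0, 0, 0], "slide": [0, 0, 0], "grip": 0.6},
    {"rot": [0, 0, 0], "slide": [0, 0, 0], "grip": 0.68},
    {"rot": [0, 0, 0], "slide": [0, 0, 0], "grip": 0.72},
    {"rot": [0, 0, 0], "slide": [0, 0, 0], "grip": 0.8},
    {"rot": [0, 0, 0], "slide": [0, 0, 0], "grip": 0.9},
    {"rot": [0, 0, 0], "slide": [0, 0, 0], "grip": 1},
    {"rot": [0, 0, 0], "slide": [0, 0, 0], "grip": 1}
  ]
}}

```text
time: 13.0
ee_pos: [0.4676, -0.3311, 0.1126]
eef_rot: [-0.01, 1.0, 0.0, -0.0]
ft_force: [-0.1, 0.0, 0.1]
width: 0.0851
grip_force: 0.0
```

>>> {"fn": "arm_command", "kwargs": {
  "steps": [
    {"rot": [0, 0, 0], "slide": [0, 0, 0], "grip": 1},
    {"rot": [0, 0, 0], "slide": [0, 0, 0], "grip": 1},
    {"rot": [0, 0, 0], "slide": [0, 0, 0.005], "grip": 1},
    {"rot": [0, 0, 0], "slide": [0, 0, 0.015], "grip": 1},
    {"rot": [0, 0, 0], "slide": [0, 0, 0.025], "grip": 1},
    {"rot": [0, 0, 0], "slide": [0, 0, 0.03], "grip": 1},
    {"rot": [0, 0, 0], "slide": [0, 0, 0.03], "grip": 1},
    {"rot": [0, 0, 0], "slide": [0, 0, 0.03], "grip": 1}
  ]
}}

```text
time: 14.0
ee_pos: [0.4675, -0.3313, 0.2498]
eef_rot: [-0.01, 1.0, -0.0, 0.001]
ft_force: [0.2, -0.5, -0.2]
width: 0.0871
grip_force: 0.0
```

>>> {"fn": "arm_command", "kwargs": {
  "steps": [
    {"rot": [0, 0, 0], "slide": [0, 0.03, 0], "grip": 1},
    {"rot": [0, 0, 0], "slide": [0, 0.04, 0], "grip": 1},
    {"rot": [0, 0, 0], "slide": [0, 0.04, 0], "grip": 1},
    {"rot": [0, 0, 0], "slide": [0, 0.04, 0], "grip": 1},
    {"rot": [0, 0, 0], "slide": [0, 0.04, 0], "grip": 1},
    {"rot": [0, 0, 0], "slide": [0, 0.04, 0], "grip": 1},
    {"rot": [0, 0, 0], "slide": [0, 0.03, 0], "grip": 1},
    {"rot": [0, 0, 0], "slide": [0, 0.02, 0], "grip": 1}
  ]
}}

```text
time: 15.0
ee_pos: [0.4676, -0.0498, 0.2488]
eef_rot: [-0.011, 1.0, 0.0, 0.001]
ft_force: [0.2, -0.6, -0.3]
width: 0.0872
grip_force: 0.0
```

Run:
```python
from h import *
r=[]
P=np.array([[-80,-30,75],[80,-30,75],[80,30,75],[-80,30,75]])/1e3
for n,(x,y) in(('scene',(316,250)),('top',(348,222))):
    p=shot(n);o=np.array([x-50,y-60])
    im=cv2.resize(p['pixels'][y-60:y+60,x-50:x+50,::-1],None,fx=4,fy=4,interpolation=2);raw=im.copy()
    q=proj(p,world([.4675,-.3311,np.radians(181.1),.066],P));g=proj(p,world([.4665,-.3312,np.radians(1.1),0],P))
    for a,c in((q,(0,255,255)),(g,(0,255,0))):cv2.polylines(im,[((a-o+.5)*4).astype(np.int32)],1,c,1)
    r.append(im)
cv2.imwrite('pics/c5.png',np.hstack(r))
```

```text
(no output)
```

View pics/c5.png

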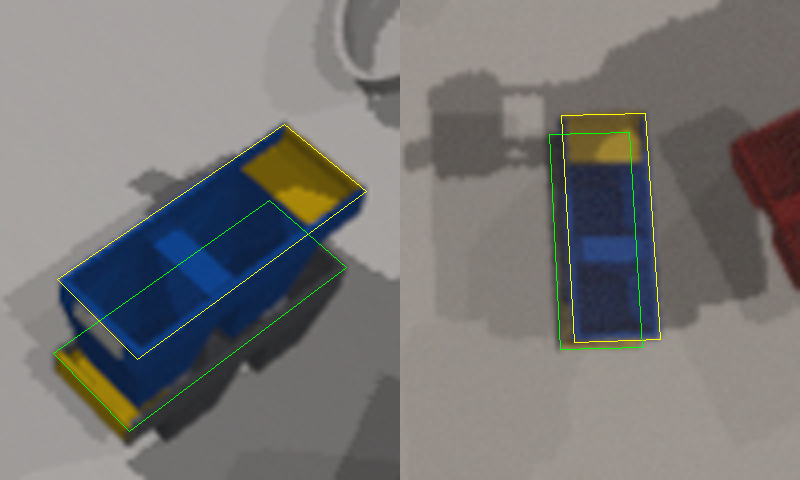

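The blue rim matches the predicted level pose at 66 mm in both views (corners (60,280) and (285,125) in the scene crop). Blue's yellow end is over grey's plain end, and grey hasn't moved. Handing in.

```bash
python3 -c "
from bench import order;print(order.close_job())"
```

```text
the job is handed in; nothing more can be done
None
```

The blue tote stands level on the grey tote's inner supports, with its yellow end over the grey tote's plain end. It was set down gently, the grey tote did not move, and the job was handed in at about 15 s.

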